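# Clear the fixture plate and dock the scraper block

## Task

Hold the red-ribbed scraper block and sweep the three metal offcuts off the dark fixture plate into its yellow trough, without the gripper's fingers touching the offcuts. Then return the scraper to the red dock: lay it flat on the open upper part of the sloping tray, slide it down under the side lips and sprung rollers until it is fully home, press it firmly against the lower stop for a moment by feel, without ramming it, and let go. Leave the other things on the bench where they are.

Things in the scene. Friction and masses are not known exactly. Their poses are not given: they have to be found in the camera images.
- scraper: red-ribbed scraper block lying flat: aluminium plate 70 mm (its x) x 100 mm (its y) x 12 mm thick, both 100 mm edges rounded (6 mm radius), alike both ways round; about 0.4 kg. On top in the middle stands a red grip rib 56 mm long (along x), 24 mm wide (along y), from 12 to 67 mm above the underside. Origin: centre of the underside; z up
- scraper_grip (a point): point to grip on the scraper's rib: on its centre line, 49 mm above the underside
- plate: dark steel fixture plate fixed to the bench, 180 mm (x) x 150 mm (y), top 40 mm above its origin, which lies under its centre on the bench. Own -x points roughly at the robot. Along its near end (x = -90 mm) is joined a yellow open chip trough, x = -90 to -170 mm, 150 mm wide, floor 4 mm and rim 30 mm above the bench
- offcut0: copper-coloured metal offcut, 36 x 16 x 8 mm, lying on the plate; origin under its centre
- offcut1: copper-coloured metal offcut, 36 x 16 x 8 mm, lying on the plate; origin under its centre
- offcut2: copper-coloured metal offcut, 36 x 16 x 8 mm, lying on the plate; origin under its centre
- red_ramp: sloping tray of the dock painted red (140 x 124 mm, 86 mm high at its far side), empty: the scraper's own place. Origin: on the tray floor where the centre of a block's underside lies when fully home. x runs up the 25 degree slope (away from the robot), y across, z normal to the floor. The tray floor is 117 mm wide, from x = -35 to 107 mm
- red_stop: lower stop of the red tray; origin at the foot of the its upper face, 35 mm down the slope from the red tray's origin; the stop is 14 mm high and 117 mm wide
- red_lips (a point): middle of the upper end of the two side lips, at the height of their underside (16 mm above the tray floor). From here 51 mm down the slope the lips cover the tray's sides, from 36 to 58 mm either side of the middle; their tops are 22 mm above the floor. Beneath, the side walls' inner faces stand 105 mm apart; above here they flare outwards over 27 mm up the slope
- red_rollers (a point): midway between the two sprung brass rollers (12 mm diameter), at their underside, 10 mm above the tray floor and 44 mm either side of the middle; 20 mm below the lips' upper end. A block sliding beneath must push them up by 2 mm, which takes some 5 to 10 N of push
- red_runway (a point): middle of the floor of the open upper part of the red tray, 85 mm up the slope from its origin, with nothing above it
- blue_ramp: sloping tray of the dock painted blue (140 x 124 mm, 86 mm high at its far side), empty, same shape as the red one, not the scraper's place.
- green_ramp: sloping tray of the dock painted green (140 x 124 mm, 86 mm high at its far side), same shape as the red one, already filled with a green-ribbed block.
- blue_block: spare setting block of the same shape as the scraper but with a blue rib, lying on the bench to the left; leave alone. Origin under its centre
- can: orange spray can, 64 mm wide, 190 mm tall, standing; bystander, origin under its centre
- tube_a: short upright steel tube, 76 mm wide, 120 mm tall; bystander, origin under its centre
- tube_b: short upright steel tube, 56 mm wide, 90 mm tall; bystander, origin under its centre
- wrench: 200 mm steel wrench lying on the bench at the right; bystander

How it is judged (in metres and radians):
On the way, in this order (a step that is already met when the one before it is completed fails the run):
1. all three offcuts lie in the trough (x of offcut0 in the frame of plate between -0.172 and -0.09 m and y of offcut0 in the frame of plate between -0.077 and 0.077 m and z of each of offcut0, offcut1, offcut2 in the frame of plate below 0.034 m and x of offcut1 in the frame of plate between -0.172 and -0.09 m and y of offcut1 in the frame of plate between -0.077 and 0.077 m and x of offcut2 in the frame of plate between -0.172 and -0.09 m and y of offcut2 in the frame of plate between -0.077 and 0.077 m), for 0.2 s.
2. the scraper is home in the red dock and pressed against its lower stop with 2 N or more (x of scraper in the frame of red_ramp between -0.005 and 0.004 m and y of scraper in the frame of red_ramp between -0.006 and 0.006 m and z of scraper in the frame of red_ramp below 0.004 m and angle between the z axis of scraper and the z axis of red_ramp, either way round below 0.08 rad and angle between the x axis of scraper and the x axis of red_ramp, either way round below 0.1 rad and z of scraper_grip in the frame of red_ramp above 0.03 m and contact force between scraper and red_stop above 2 N), for 0.1 s.
At the end, for the whole second after the job is handed in: All three offcuts lie in the plate's trough, below the plate's top; the scraper lies flat in the red dock under the lips, rib up, within 4 mm of the lower stop, within 6 mm of the middle and 5 degrees of straight; all released and at rest (all of step 1 and x of scraper in the frame of red_ramp between -0.005 and 0.004 m and y of scraper in the frame of red_ramp between -0.006 and 0.006 m and z of scraper in the frame of red_ramp below 0.004 m and angle between the z axis of scraper and the z axis of red_ramp, either way round below 0.08 rad and angle between the x axis of scraper and the x axis of red_ramp, either way round below 0.1 rad and z of scraper_grip in the frame of red_ramp above 0.03 m and linear speed of each of scraper, offcut0, offcut1, offcut2 below 0.02 m/s); the robot touches nothing.
It fails at once if the fingers touch an offcut (contact force between the fingers and offcut0 above 0.5 N or contact force between the fingers and offcut1 above 0.5 N or contact force between the fingers and offcut2 above 0.5 N).
It fails at once if the scraper is rammed against the lower stop (more than 45 N) (contact force between scraper and red_stop above 45 N).
It fails at once if another thing on the bench is moved by more than 25 mm (distance of any of blue_block, can, tube_a, tube_b, wrench from where it was at the start of the episode above 0.025 m).
It also fails if it takes over 64 s, if anything falls off the work surface, if the arm or the gripper's body presses on something with over 40 N, if the wrist force passes 120 N, or if a joint passes its speed limit or range.

## Robot

A 6-joint arm with a two-finger parallel gripper is mounted at the origin on the work surface. World frame = base frame: x ahead of the robot, y to its left, z up, the work surface at z = 0. Lengths are in mm, angles in rad, forces in N, time in s.
With the tool pointing down it reaches from about 350 to 975 mm from the base axis. Payload 7.1 kg.
Tool frame: the origin (TCP) lies on the front face of the gripper's body, between the roots of the fingers; the fingertips stand 80 mm ahead of it and the grasp point (between the pads) lies 61 mm ahead of it (env.tips_ahead is the distance from the TCP to the fingertips, in mm); z points along the fingers, y is the line along which they close (so a half turn about z gives the same grasp; the last joint's range is limited). The gripper opens to 88 mm and grips with 3 to 60 N. Pads are 20 mm wide; open, the fingers measure 115 mm over their backs; the gripper's body (75 mm by 178 mm) begins 61 mm behind the grasp point.
Start: joints at [-1.235, 0.423, 1.63, -0, 1.089, -0.019], TCP at [217.144, -586.05, 302.675] pointing down, gripper open.
Joint ranges: [-3, 3], [-0.9, 2.11], [0.09, 2.58], [-1.31, 4.45], [0.11, 2.69], [-2.54, 2.54]. Speed limits (rad/s): [2.39, 2.39, 3.01, 3.14, 3.14, 3.14].

## Interface

Orientations are given as a unit quaternion [x, y, z, w].
In Python, from station import env, set_gripper, viewer, workorder gives the robot as it stands. Calls block until the motion is done:
- env.reach(position, orientation): joint-space move of the TCP to a pose.
- env.move_l(position, rot=None, rate=150, f_stop=None): straight line of the TCP; rot=None keeps the orientation; rate is the mean speed in mm/s. With f_stop (N) it stops when the force on the tool has changed by that much, and returns True; else False.
- env.move_joints(angles): joint-space move.
- set_gripper(opening): finger opening in mm; the grip force is fixed at half the most; returns when the fingers have stopped.
- env.hold(seconds).
- env.ik(position, orientation): joint angles nearest the present ones, or None.
- env.read_state(): the state.
- viewer.camera(name): name is "scene" or "top" or "wrist"; returns the picture (480x640x3 uint8, blue, green, red); there is no depth.
- viewer.camera_params(name): a dict with "fx", "fy", "cx", "cy" (pixels), "dist" ([k1, k2, p1, p2, k3] as OpenCV has them; the pictures are not rectified), "pose" (4x4, takes a point from camera to world coordinates); the wrist camera has in their place "tool_from_camera" (4x4, takes a point from camera to tool coordinates, whose origin is the TCP and whose axes are the flange's). Camera axes: x right, y up, looking along -z (the intrinsics and any distortion apply to the point x, -y, -z); pixel columns grow to the right and rows downward; lengths in mm; the calibration is good to about 2 mm. A picture is of the moment at which its call begins: read the wrist's pose just before it. camera_params takes no time and is no camera call.
A pose or a line that the arm cannot do raises env.IKError and nothing moves.
- workorder.sign_off(): hands the job in; it is judged then, once.
The state is a dict: "time_s": time; "qpos": joint angles; "dq": joint speeds; "tau": joint torques, N m; "tool_pos": TCP position; "orientation": TCP orientation; "force": force on the tool from outside, world axes, zero at the start; "wrist_torque": the same for the moment, N m; "width": finger opening in mm; "grip_force": force on a finger pad.
Only numpy, scipy, OpenCV 4.12 (cv2) and the standard library are available. Lean on these libraries where they do the work, as an engineer would, in place of code of your own. Each camera call takes 0.05 s, during which the arm holds its last target. There are 200 camera calls.

## Working session

There is one attempt and no reset: what is moved stays moved. The work goes in short steps, each a Python script; the robot and the scene stay as the last script left them, time stands still between calls to the robot, and variables do not carry over. Pictures are saved under pics/ and viewed, at most 10 in all, crops included, and the job is handed in when it is done.

```bash
ls; mkdir -p pics
python3 - <<'E'
from station import env,viewer
import cv2,numpy as np
for n in("scene","top"):
    cv2.imwrite(f"pics/{n}0.png",viewer.camera(n)); print(n,viewer.camera_params(n))
print(viewer.camera_params("wrist"));print(env.read_state())
E
```

```text
pics
scene {'fx': 597.3118801799459, 'fy': 597.3118801799459, 'cx': 310.27283325882416, 'cy': 240.00014694118178, 'dist': array([-0.11682719,  0.        ,  0.        ,  0.        ,  0.        ]), 'pose': array([[-8.38982522e-01, -3.53263569e-01,  4.13899963e-01,
         1.19141674e+03],
       [ 5.44093034e-01, -5.56382094e-01,  6.28014120e-01,
         8.98841018e+02],
       [ 8.43201836e-03,  7.52092957e-01,  6.59003100e-01,
         1.00929323e+03],
       [ 0.00000000e+00,  0.00000000e+00,  0.00000000e+00,
         1.00000000e+00]])}
top {'fx': 590.8993322267157, 'fy': 590.8993322267157, 'cx': 315.9980105098113, 'cy': 231.62612799495926, 'dist': array([0.02750255, 0.        , 0.        , 0.        , 0.        ]), 'pose': array([[ 5.57363122e-02,  9.74777766e-01, -2.16105923e-01,
         2.79909259e+02],
       [-9.98431072e-01,  5.55788461e-02, -6.81074617e-03,
        -9.18857436e+00],
       [ 5.37195389e-03,  2.16146474e-01,  9.76346170e-01,
         1.58693477e+03],
       [ 0.00000000e+00,  0.00000000e+00,  0.00000000e+00,
         1.00000000e+00]])}
{'fx': 401.5266615695
[... 519 characters left out ...]
+00]])}
{'time_s': 0.1, 'qpos': array([-1.23499200e+00,  4.23751412e-01,  1.63059104e+00, -1.69847414e-06,
        1.08859576e+00, -1.90338786e-02]), 'dq': array([ 0.00063626, -0.00090257, -0.00151132,  0.00018249, -0.00024795,
        0.00111111]), 'tau': array([ 2.34262870e-04, -5.45610809e+01, -2.74326718e+01,  6.45875372e-02,
        1.88276125e-02, -4.12520569e-05]), 'tool_pos': array([ 217.02691578, -585.70120667,  301.99633409]), 'orientation': array([ 9.84302180e-01,  1.76490130e-01, -1.06855945e-04, -6.64238909e-04]), 'force': array([-0.35262801, -0.86632368, -0.54075135]), 'wrist_torque': array([ 0.00112407, -0.00064036, -0.01548588]), 'grip_force': 0.0, 'width': 87.39332202584971}
```

View pics/top0.png

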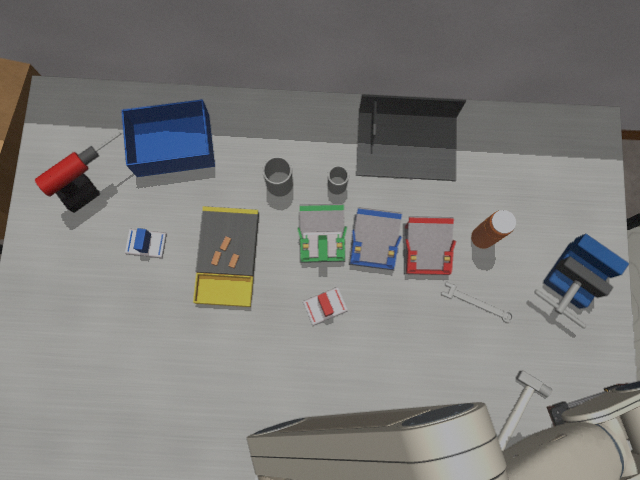

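View pics/scene0.png

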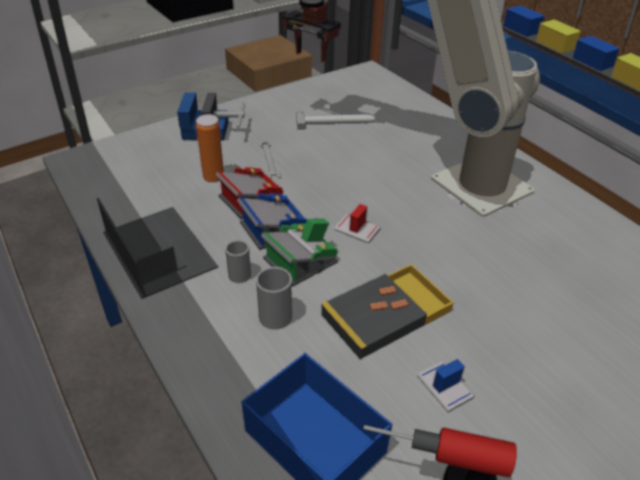

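The top view shows the plate at (228,243), the trough at (225,290), and offcuts at (225,243), (217,258) and (233,261). The scraper is at (326,305), the red dock at (430,246), and the can at (490,232). The scene view agrees. Next I'll get rough positions from the top view, then take wrist views.

```bash
cat > h.py <<'E'
from station import env,viewer,set_gripper,workorder
import cv2,numpy as np
from scipy.spatial.transform import Rotation as R
def campose(n,st=None):
    p=viewer.camera_params(n)
    if n!="wrist": return p,p["pose"]
    T=np.eye(4); T[:3,:3]=R.from_quat(st["orientation"]).as_matrix(); T[:3,3]=st["tool_pos"]
    return p,T@p["tool_from_camera"]
def rays(n,px,st=None):
    p,T=campose(n,st); K=np.array([[p["fx"],0,p["cx"]],[0,p["fy"],p["cy"]],[0,0,1]])
    u=cv2.undistortPoints(np.float64(px).reshape(-1,1,2),K,p["dist"]).reshape(-1,2)
    d=np.c_[u[:,0],-u[:,1],-np.ones(len(u))]@T[:3,:3].T
    return T[:3,3],d
def onz(n,px,z,st=None):
    o,d=rays(n,px,st); return o+d*((z-o[2])/d[:,2])[:,None]
def onplane(n,px,p0,nrm,st=None):
    o,d=rays(n,px,st); return o+d*(((p0-o)@nrm)/(d@nrm))[:,None]
def project(n,P,st=None):
    p,T=campose(n,st); K=np.array([[p["fx"],0,p["cx"]],[0,p["fy"],p["cy"]],[0,0,1]])
    q=(np.atleast_2d(P)-T[:3,3])@T[:3,:3]*[1,-1,-1]
    return cv2.projectPoints(np.float64(q),np.zeros(3),np.zeros(3),K,p["dist"])[0].reshape(-1,2)
def down(yaw): # tool down, tool x axis at yaw in the world
    c,s=np.cos(yaw),np.sin(yaw)
    return R.from_matrix(np.array([[c,s,0],[s,-c,0],[0,0,-1.]])).as_quat()
def mask(im,lo,hi):
    h=cv2.cvtColor(im,cv2.COLOR_BGR2HSV)
    if lo[0]>hi[0]: return cv2.inRange(h,np.array([0,*lo[1:]]),np.array(hi))|cv2.inRange(h,np.array(lo),np.array([180,*hi[1:]]))
    return cv2.inRange(h,np.array(lo),np.array(hi))
E
python3 - <<'E'
from h import *
print(onz("top",[(326,303),(228,243),(225,290),(430,246),(225,243),(217,258),(233,261),(322,233),(490,246)],40).round())
print(R.from_quat(env.read_state()["orientation"]).as_matrix().round(2))
# look at the red dock, scraper, plate from above with the camera
for i,(x,y,z,w) in enumerate([(590,-265,330,0.),(450,-25,330,0.),(560,205,360,0.)]):
    for yaw in (w+np.pi,w): print(i,yaw,env.ik([x,y,z],down(yaw)))
E
```

```text
[[ 433.  -35.   40.]
 [ 578.  234.   40.]
 [ 452.  231.   40.]
 [ 600. -304.   40.]
 [ 577.  242.   40.]
 [ 536.  260.   40.]
 [ 530.  217.   40.]
 [ 619.  -15.   40.]
 [ 610. -464.   40.]]
[[ 0.94  0.35 -0.  ]
 [ 0.35 -0.94  0.  ]
 [ 0.   -0.   -1.  ]]
0 3.141592653589793 [-4.40548818e-01  4.27371649e-01  1.55547352e+00 -4.44089210e-16
  1.15874748e+00 -2.01134514e+00]
0 0.0 [-4.40548818e-01  4.27371649e-01  1.55547352e+00 -4.44089210e-16
  1.15874748e+00  1.13024751e+00]
1 3.141592653589793 [-8.19053035e-02  1.26125641e-01  1.97304323e+00 -4.44089210e-16
  1.04242378e+00 -1.65270163e+00]
1 0.0 [-8.19053035e-02  1.26125641e-01  1.97304323e+00 -4.44089210e-16
  1.04242378e+00  1.48889102e+00]
2 3.141592653589793 [ 3.30963715e-01  3.21283892e-01  1.64192169e+00 -4.44089210e-16
  1.17838707e+00 -1.23983261e+00]
2 0.0 [ 3.30963715e-01  3.21283892e-01  1.64192169e+00 -4.44089210e-16
  1.17838707e+00  1.90176004e+00]
```

Run:
```python
from h import *
import pickle
V={}
for k,p in [("dock",(540,-285,270)),("dock2",(600,-320,290)),("scr",(405,-35,250)),("plate",(520,232,280))]:
    env.reach(list(p),down(np.pi)); env.hold(0.3)
    st=env.read_state(); im=viewer.camera("wrist"); V[k]=(st,im); cv2.imwrite(f"pics/{k}.png",im)
    print(k,st["time_s"],st["tool_pos"].round(1))
V["top"]=(None,viewer.camera("top"));V["scene"]=(None,viewer.camera("scene"))
pickle.dump(V,open("V.pkl","wb"))
cv2.imwrite("pics/two.png",np.hstack([cv2.resize(V[k][1],(400,300)) for k in("scr","plate")]))
```

```text
dock 2.1833 [ 539.8 -285.4  270. ]
dock2 2.925 [ 599.3 -319.6  289.8]
scr 4.5833 [405.4 -35.4 249.9]
plate 6.0583 [520.1 231.1 280.1]
```

View pics/dock.png

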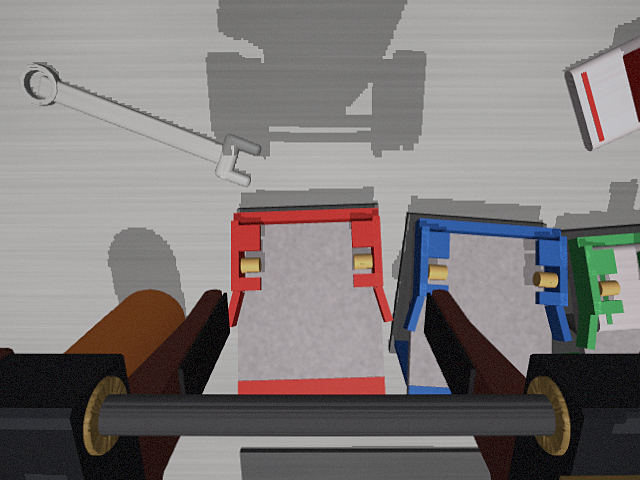

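View pics/two.png

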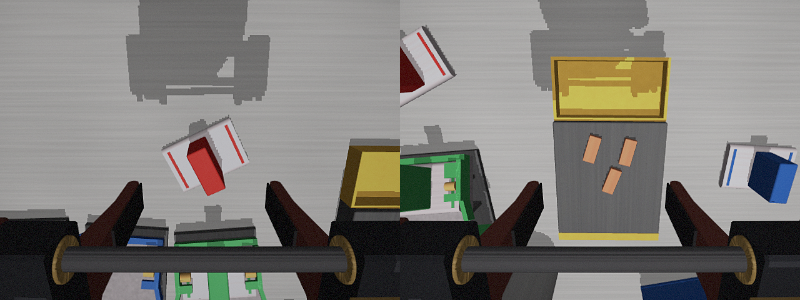

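The dock view shows the red stop bar at the top (y≈215), the rollers at (250,265) and (363,262), and the floor's upper end at y≈378, x 238–385. The second picture shows the scraper, with a red stripe at each end, and the plate with three offcuts in a tight group. Now I'll measure from contours.

Run:
```python
from h import *
import pickle
V=pickle.load(open("V.pkl","rb"))
st,im=V["scr"]
m=mask(im,(172,120,60),(8,255,255)); m[330:]=0
cs=[c for c in cv2.findContours(m,cv2.RETR_EXTERNAL,cv2.CHAIN_APPROX_NONE)[0] if cv2.contourArea(c)>40]
for c in cs:
    r=cv2.minAreaRect(c); print("scr",cv2.contourArea(c),np.round(r[0]),np.round(r[1]),onz("wrist",[r[0]],12,st).round(1), 'ends',onz("wrist",cv2.boxPoints(r),12,st)[:,:2].round(1).tolist())
st,im=V["plate"]
m=mask(im,(5,80,100),(18,190,255)); m[:60]=0;m[330:]=0
for c in cv2.findContours(m,cv2.RETR_EXTERNAL,cv2.CHAIN_APPROX_NONE)[0]:
    if cv2.contourArea(c)>200:
        r=cv2.minAreaRect(c); print("off",cv2.contourArea(c),np.round(r[0]),onz("wrist",cv2.boxPoints(r),48,st)[:,:2].round(0).tolist())
m=mask(im,(0,0,20),(180,70,110)); 
m2=np.zeros_like(m); m2[195:380,240:440]=m[195:380,240:440]
m2=cv2.morphologyEx(m2,cv2.MORPH_OPEN,np.ones((7,7)))
c=max(cv2.findContours(m2,cv2.RETR_EXTERNAL,cv2.CHAIN_APPROX_NONE)[0],key=cv2.contourArea)
r=cv2.minAreaRect(c); print("plate",r,onz("wrist",cv2.boxPoints(r),40,st).round(0).tolist())
hs=cv2.cvtColor(im,cv2.COLOR_BGR2HSV); print([hs[y,x].tolist() for x,y in[(305,240),(270,300),(310,300),(420,300)]])
a=cv2.resize(V["dock"][1][190:390,220:400],None,fx=2.2,fy=2.6)
p=V["dock2"][1]; cv2.imwrite("pics/d2.png",p)
```

```text
scr 194.5 [284. 272.] [64.  4.] [[447.  -71.1  12. ]] ends [[422.8, -84.7], [421.0, -81.5], [472.2, -56.9], [474.2, -60.3]]
scr 3159.0 [329. 266.] [89. 40.] [[442.2 -33.1  12. ]] ends [[414.6, -64.3], [399.7, -34.3], [471.1, -0.4], [488.0, -31.7]]
scr 211.5 [375. 230.] [66.  4.] [[410.5   4.6  12. ]] ends [[386.1, -9.1], [384.6, -5.9], [436.0, 18.9], [437.6, 15.6]]
off 687.5 [338. 290.] [[590.0, 227.0], [556.0, 240.0], [562.0, 255.0], [597.0, 242.0]]
off 763.5 [364. 244.] [[551.0, 250.0], [516.0, 259.0], [520.0, 274.0], [556.0, 265.0]]
off 769.5 [307. 239.] [[546.0, 202.0], [512.0, 213.0], [516.0, 228.0], [551.0, 218.0]]
plate ((335.5, 283.5), (177.0, 181.0), 90.0) [[496.0, 165.0, 40.0], [496.0, 312.0, 40.0], [663.0, 324.0, 40.0], [663.0, 155.0, 40.0]]
[[13, 115, 197], [110, 7, 105], [15, 5, 99], [30, 1, 183]]
```

View pics/dock2.png

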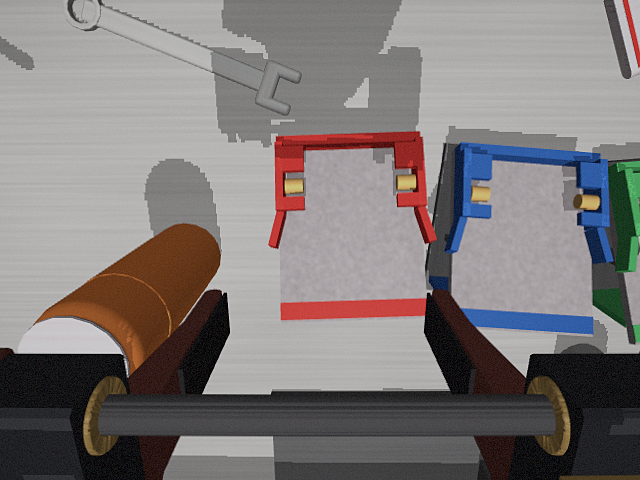

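Scraper centre is (428.8, −33.2), yaw about 25.7°. The offcuts span y 202–274 and x 512–597. I need precise dock corners, so I'll look at enlarged crops.

Run:
```python
from h import *
import pickle
V=pickle.load(open("V.pkl","rb"))
a=V["dock"][1][200:400,215:405]; b=V["dock2"][1][125:325,260:450]
i=np.hstack([cv2.resize(x,None,fx=2.1,fy=3,interpolation=cv2.INTER_CUBIC) for x in(a,b)])
cv2.imwrite("pics/z.png",i); print(i.shape)
for k,s in(("dock",np.s_[200:400,215:405]),("dock2",np.s_[125:325,260:450])):
    im=V[k][1]; y0,x0=s[0].start,s[1].start
    m=mask(im[s],(15,90,80),(28,255,255))
    n,l,S,C=cv2.connectedComponentsWithStats(m)
    print(k,[(S[j][4],(C[j]+[x0,y0]).round(1).tolist()) for j in range(1,n) if S[j][4]>60])
    m=mask(im[s],(172,120,60),(8,255,255))
    for c in cv2.findContours(m,cv2.RETR_EXTERNAL,cv2.CHAIN_APPROX_NONE)[0]:
        if cv2.contourArea(c)>150: print((cv2.approxPolyDP(c,2.5,True)[:,0]+[x0,y0]).tolist())
st,im=V["plate"]
m=mask(im,(22,120,60),(34,255,255))
for c in cv2.findContours(m,cv2.RETR_EXTERNAL,cv2.CHAIN_APPROX_NONE)[0]:
    if cv2.contourArea(c)>300:
        q=cv2.approxPolyDP(c,3,True)[:,0]; print("yel",[(p.tolist(),o[:2].round().tolist()) for p,o in zip(q,onz("wrist",q,40,st))])
```

```text
(600, 798, 3)
dock [(np.int32(270), [362.7, 261.0]), (np.int32(259), [249.5, 264.7])]
[[384, 377], [238, 381], [238, 394], [384, 394]]
[[377, 208], [234, 213], [231, 221], [233, 292], [228, 309], [229, 326], [236, 324], [242, 291], [260, 289], [259, 277], [238, 276], [238, 252], [240, 261], [245, 250], [260, 250], [260, 223], [350, 220], [352, 246], [372, 247], [374, 272], [354, 274], [354, 286], [374, 286], [384, 321], [393, 320], [382, 289]]
dock2 [(np.int32(284), [405.9, 181.8]), (np.int32(266), [293.3, 185.8])]
[[426, 299], [281, 303], [281, 319], [424, 315]]
[[419, 132], [276, 136], [277, 210], [268, 244], [277, 248], [286, 210], [304, 209], [303, 196], [282, 195], [282, 174], [303, 171], [304, 149], [384, 146], [394, 148], [395, 168], [410, 167], [412, 173], [417, 174], [414, 190], [417, 191], [398, 193], [397, 206], [413, 206], [425, 243], [435, 240], [425, 208], [422, 137]]
yel [([254, 372], [663.0, 164.0]), ([254, 382], [674.0, 163.0]), ([412, 383], [675.0, 312.0]), ([413, 377], [668.0, 312.0]), ([412, 373], [664.0, 311.0])]
yel [([254, 147], [458.0, 175.0]), ([255, 173], [4
[... 340 characters left out ...]
0]), ([267, 154], [464.0, 185.0]), ([259, 154], [464.0, 178.0]), ([258, 147], [458.0, 178.0])]
yel [([269, 125], [442.0, 187.0]), ([369, 128], [444.0, 264.0]), ([369, 123], [440.0, 264.0])]
yel [([433, 92], [418.0, 312.0]), ([429, 95], [420.0, 309.0]), ([420, 189], [491.0, 307.0]), ([251, 188], [490.0, 171.0]), ([249, 160], [468.0, 170.0]), ([245, 160], [468.0, 167.0]), ([246, 190], [492.0, 166.0]), ([425, 191], [493.0, 311.0])]
yel [([374, 92], [418.0, 267.0]), ([362, 91], [417.0, 258.0]), ([357, 98], [422.0, 254.0]), ([351, 98], [422.0, 250.0]), ([345, 110], [431.0, 246.0]), ([369, 110], [431.0, 264.0]), ([370, 98], [422.0, 264.0]), ([365, 97], [422.0, 260.0]), ([374, 97], [422.0, 267.0])]
```

View pics/z.png

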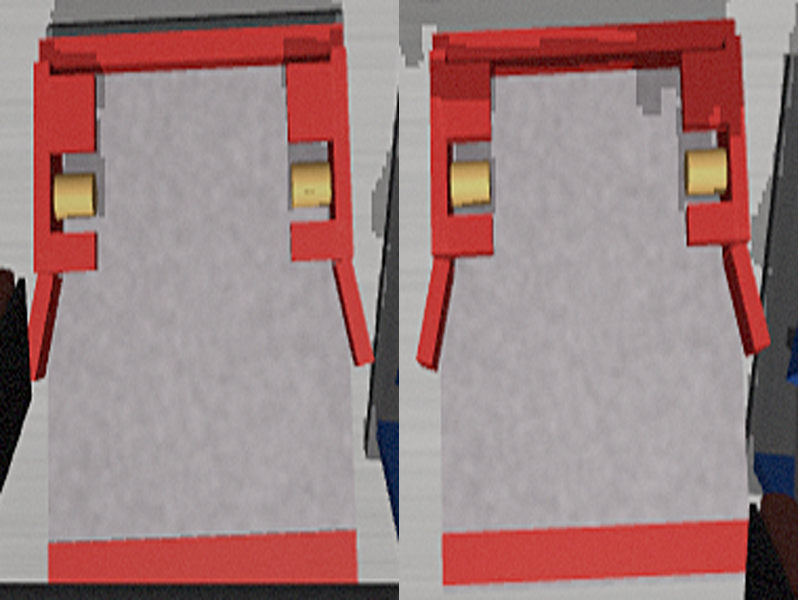

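Plate centre is about (583, 238), yaw about 0. Dock corners are readable in both views, for example the strip's lower end at (281,319) and (425,315) in dock2. Next is a small pose fit to these points.

Run:
```python
from h import *
import pickle
from scipy.optimize import least_squares
V=pickle.load(open("V.pkl","rb"))
S1,S2=V["dock"][0],V["dock2"][0]
def T(p): return R.from_euler("ZY",[p[3],-np.radians(25)]).as_matrix(),p[:3]
def run(end,names):
    P={"s":[(end,58.5,0),(end,-58.5,0)],"f":[(end-12,58.5,0),(end-12,-58.5,0)],"l":[(16,36,17),(16,-36,17)],"r":[(-4,44,18),(-4,-44,18)]}
    # image left = world -y ; order (+y right, -y left)
    D1={"f":[(385,377),(238,381)],"l":[(354.5,287),(260.5,290)],"r":[(362.7,261),(249.5,264.7)]}
    D2={"s":[(424.5,315.5),(281,319.5)],"f":[(426,299.5),(281,303)],"l":[(398,207),(304,210)],"r":[(405.9,181.8),(293.3,185.8)]}
    def res(p):
        M,t=T(p);o=[]
        for D,s in((D1,S1),(D2,S2)):
            for k in D:
                if k in names: o.append(project("wrist",np.array(P[k])@M.T+t,s)-D[k])
        return np.concatenate(o).ravel()
    r=least_squares(res,[570,-304,25,0],x_scale=[10,10,10,.05])
    print(end,names,r.x.round(3),"rms",np.sqrt((r.fun**2).mean()).round(2),r.fun.round(1))
run(107,"slr");run(107,"sflr");run(107,"lr");run(119,"sflr");run(107,"sf")
```

```text
107 slr [ 5.76983e+02 -3.00567e+02  3.48660e+01  3.10000e-02] rms 2.18 [-1.8 -2.   1.7 -2.3 -0.8 -1.5  2.3 -1.9  1.   5.1 -0.   5.1 -2.8 -0.5
  1.  -0.7 -1.8 -0.2  1.1 -0.9]
107 sflr [ 5.77031e+02 -3.00448e+02  3.10550e+01  3.30000e-02] rms 2.62 [-2.2  2.8  2.4  2.9 -1.9 -3.9  2.6 -4.1 -1.1 -3.1  3.3 -3.3  0.3  2.7
  0.9  3.1 -2.1  3.9  0.7  4.8 -3.4 -1.5  1.4 -1.6 -2.6 -1.   1.6 -1.4]
107 lr [ 5.75698e+02 -3.00512e+02  4.29960e+01  3.60000e-02] rms 0.49 [-1.   0.4  0.2  0.5  0.1  0.2  0.4  0.3 -0.9 -0.2  0.6  0.1  0.2 -0.6
  0.3 -0.7]
119 sflr [ 5.78875e+02 -3.00402e+02  1.25030e+01  3.50000e-02] rms 6.61 [ -4.2   5.6   7.2   5.8  -3.2 -10.4   6.1 -10.6  -3.   -8.3   7.3  -8.5
  -3.7   8.6   3.8   8.9  -6.1  10.4   3.5  11.3  -7.   -3.8   2.6  -3.9
  -6.6  -2.    3.3  -2.4]
107 sf [ 5.71643e+02 -3.00159e+02  3.50570e+01  2.80000e-02] rms 0.81 [-1.4  0.5  0.7  0.   1.7 -0.6 -0.1 -0.9 -0.6  0.3 -0.3  0.6]
```

Run:
```python
from h import *
import pickle
from scipy.optimize import least_squares
V=pickle.load(open("V.pkl","rb"))
S1,S2=V["dock"][0],V["dock2"][0]
D1={"f":[(385,377),(238,381)],"l":[(354.5,287),(260.5,290)],"r":[(362.7,261),(249.5,264.7)]}
D2={"s":[(424.5,315.5),(281,319.5)],"f":[(426,299.5),(281,303)],"l":[(398,207),(304,210)],"r":[(405.9,181.8),(293.3,185.8)]}
def fit(nm,zfix=None,end=True):
    def res(p):
        M=R.from_euler("ZY",[p[3],-np.radians(25)]).as_matrix();o=[];e=p[4]; w=p[5]
        P={"s":[(e,w,0),(e,-w,0)],"f":[(e-p[6],w,0),(e-p[6],-w,0)],"l":[(16,36,17),(16,-36,17)],"r":[(-4,44,18),(-4,-44,18)]}
        for D,s in((D1,S1),(D2,S2)):
            for k in D: o.append(project("wrist",np.array(P[k])@M.T+p[:3],s)-D[k])
        o=np.concatenate(o).ravel()
        return np.r_[o,(p[5]-58.5)/1, 0 if zfix is None else (p[2]-zfix)*5]
    r=least_squares(res,[575,-300,40,0.03,107,58.5,12],x_scale=[10,10,10,.05,10,5,5])
    print(nm,r.x.round(3),np.sqrt((r.fun**2).mean()).round(2),r.fun.round(1))
fit("free");fit("z40.8",40.8)
# coarse check: top-camera triangulation is at 2.5 mm/px; use z check from stop/bench rim
```

```text
free [ 5.76047e+02 -3.00478e+02  4.17930e+01  3.20000e-02  1.00522e+02
  5.79040e+01  1.30440e+01] 0.68 [-1.7  0.4  0.1  0.4 -1.1  0.3  0.4  0.1  0.   0.3  0.8  0.   2.1 -0.2
 -0.1  0.1 -0.4 -0.8 -0.3  0.  -1.1  0.1  0.7  0.   0.  -0.2  0.6 -0.6
 -0.6  0. ]
z40.8 [ 5.76311e+02 -3.00469e+02  4.08210e+01  3.20000e-02  1.00738e+02
  5.80630e+01  1.29900e+01] 0.69 [-1.6  0.3  0.2  0.3 -1.1  0.2  0.7 -0.1 -0.1  0.2  1.1 -0.1  2.1 -0.2
 -0.1  0.1 -0.4 -0.6 -0.4  0.1 -1.3  0.2  0.7  0.1 -0.2 -0.1  0.7 -0.5
 -0.4  0.1]
```

Dock pose is consistent: floor origin about (576, −300.5, 41), yaw 0.032. Next step is to grasp, sweep, and look.

Run:
```python
from h import *
import sys
sx,sy,yw=428.8,-33.2,0.449
Rr=R.from_euler("ZY",[0.032,-np.radians(25)]); q=(Rr*R.from_matrix(np.diag([1,-1,-1.]))).as_quat()
o=np.array([576,-300.5,41]); 
for v in([90,0,150],[85,0,110],[0,0,110]): print(env.ik(o+Rr.apply(v),q))
env.reach([sx,sy,170],down(yw)); env.move_l([sx,sy,110],rate=100)
set_gripper(0); s=env.read_state(); print("grip",s["width"],s["grip_force"],s["time_s"])
env.move_l([sx,sy,215],rate=150)
env.reach([646,238,215],down(0)); s=env.read_state(); print(s["tool_pos"],s["force"],s["time_s"])
env.move_l([646,238,165],rate=120)
hit=env.move_l([646,238,145],rate=25,f_stop=4); s=env.read_state(); print(hit,s["tool_pos"],s["force"],s["time_s"])
z=s["tool_pos"][2]+1.0
cv2.imwrite("pics/pre.png",viewer.camera("wrist"))
if hit and abs(z-151)<5:
    env.move_l([646,238,z],rate=20); env.move_l([508,238,z],rate=70); s=env.read_state();print(s["tool_pos"],s["force"])
    env.move_l([560,238,z],rate=100); env.move_l([560,238,z+80],rate=150); 
    env.reach([630,238,280],down(0)); env.hold(.2)
    s=env.read_state(); im=viewer.camera("wrist"); print(s["time_s"],s["width"])
    cv2.imwrite("pics/after.png",im); cv2.imwrite("pics/aft.png",np.hstack([cv2.resize(im,(400,300)),cv2.resize(viewer.camera("top")[150:350,150:420],(400,300))]))
```

```text
[-0.56781906  0.50649664  1.79616328  0.49577337  0.52532078  0.57830425]
[-0.55602918  0.57690476  1.78606841  0.54560233  0.46874271  0.53090137]
[-0.63679908  0.57243919  1.93664267  0.77349581  0.38447671  0.21357003]
grip 23.955664890169928 29.999202489852905 9.85
[645.34988701 236.94005781 214.12094195] [ 0.06992598 -0.25445787 -3.73735972] 12.0083
True [645.94531326 238.02158942 149.84825488] [-0.75267818 -1.10166689  4.5163097 ] 13.1833
[508.31548798 238.01483023 150.87094137] [-0.09472044 -0.47012272 -4.6770479 ]
17.6167 23.838435264288417
```

View pics/aft.png

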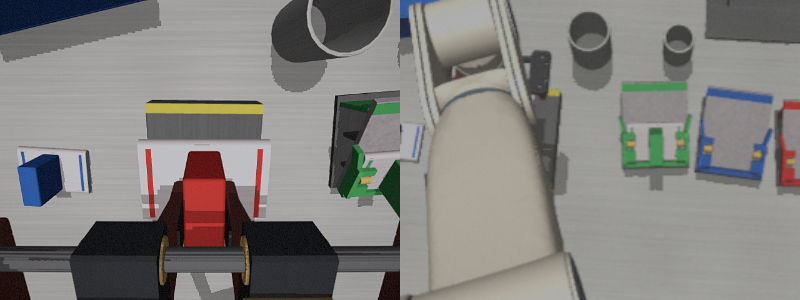

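The held scraper hides the trough in the wrist view, and the arm hides it in the top view. I'll go above the dock and look at the plate from the fixed cameras.

Run:
```python
from h import *
Rr=R.from_euler("ZY",[0.032,-np.radians(25)]); q=(Rr*R.from_matrix(np.diag([1,-1,-1.]))).as_quat()
o=np.array([576,-300.5,41])
env.reach([576,0,290],down(0.03))
env.reach(o+Rr.apply([88,0,180]),q); env.hold(.3); s=env.read_state(); print(s["time_s"],s["tool_pos"],(o+Rr.apply([88,0,180])),s["force"],s["width"])
t=viewer.camera("top"); c=viewer.camera("scene")
cv2.imwrite("pics/chk.png",np.hstack([cv2.resize(t[190:320,180:280],(390,507),interpolation=cv2.INTER_CUBIC),cv2.resize(c[130:330,200:460],(390,507))]))
m=mask(t,(3,80,80),(16,200,255)); m[:195]=0;m[320:]=0;m[:,:180]=0;m[:,280:]=0
n,l,S,C=cv2.connectedComponentsWithStats(m)
print([(S[j][4],C[j].round(1),onz("top",[C[j]],12)[0].round()) for j in range(1,n) if S[j][4]>8])
```

```text
20.15 [ 580.1619789  -299.4633914   241.54715221] [ 579.6819122  -300.38213858  241.3258087 ] [ 0.32316813  0.28307699 -3.21434914] 23.77586402480561
[(np.int32(77), array([211.9, 281.5]), array([476., 272.,  12.])), (np.int32(67), array([225.5, 290.9]), array([453., 234.,  12.])), (np.int32(66), array([235., 291.]), array([454., 209.,  12.]))]
```

View pics/chk.png

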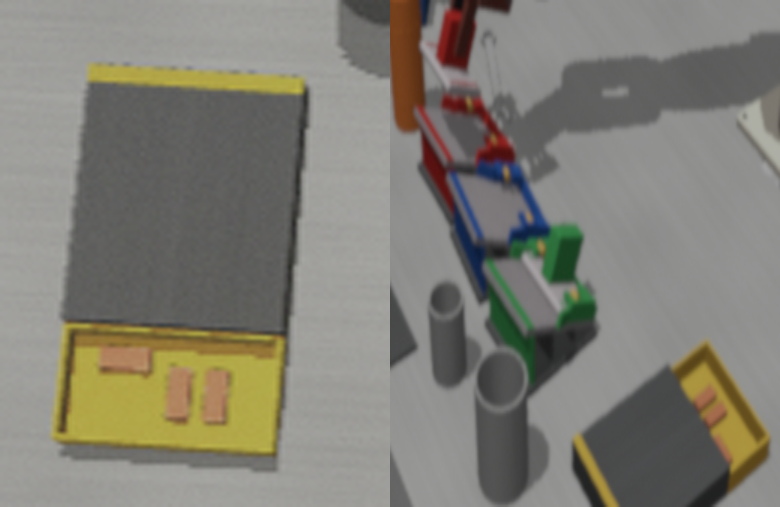

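All three offcuts lie in the trough: crop (125,360), (178,393), (215,396). Next I lay the scraper on the runway by feel and start sliding.

```bash
cat > d.py <<'E'
from h import *
Rr=R.from_euler("ZY",[0.032,-np.radians(25)]); q=(Rr*R.from_matrix(np.diag([1,-1,-1.]))).as_quat()
o=np.array([576,-300.5,41])
def loc(s=None):
    s=s or env.read_state(); return Rr.inv().apply(s["tool_pos"]-o),Rr.inv().apply(s["force"])
def go(v,rate,f=None):
    h=env.move_l(o+Rr.apply(v),q,rate=rate,f_stop=f) ; s=env.read_state(); p,F=loc(s)
    print(h,p.round(2),"F",F.round(1),"M",Rr.inv().apply(s["wrist_torque"]).round(2),"t",round(s["time_s"],1)); return h,p,F
E
python3 - <<'E'
from d import *
go([88,0,127],100); env.hold(.2); h,p,F=go([88,0,127],50)
h,p,F=go([88,0,103],20,4)
if h:
    z=p[2]
    for x in(75,65,55,50,45,40):
        h,p,F=go([x,0,z],30,15)
        if h: break
E
```

```text
False [ 8.7980e+01 -4.0000e-02  1.2685e+02] F [-1.9  0.  -3.6] M [-0.03  0.54 -0.05] t 20.9
False [ 8.8130e+01 -8.0000e-02  1.2731e+02] F [-1.2  0.4 -2.7] M [ 0.    0.57 -0.02] t 21.4
True [8.785e+01 3.000e-02 1.105e+02] F [ 0.8 -0.4  4. ] M [ 0.2  -0.11 -0.02] t 22.2
False [7.4080e+01 8.0000e-02 1.1053e+02] F [-3.6 -0.6  7.4] M [-0.05  0.67 -0.11] t 22.7
False [ 6.4560e+01 -7.0000e-02  1.1051e+02] F [-1.6 -0.9  4.4] M [ 0.07  0.3  -0.12] t 23.2
False [5.442e+01 5.000e-02 1.105e+02] F [-1.9 -2.   4.8] M [ 0.03  0.38 -0.1 ] t 23.7
False [ 4.969e+01 -1.000e-02  1.105e+02] F [-0.7 -0.6  4.9] M [ 0.04  0.21 -0.09] t 24.0
False [ 4.465e+01 -1.000e-02  1.105e+02] F [-0.2 -1.7  4.1] M [ 0.12  0.18 -0.12] t 24.3
False [3.9600e+01 2.0000e-02 1.1049e+02] F [-0.6 -0.6  4.2] M [ 0.09  0.16 -0.1 ] t 24.6
```

Run:
```python
from d import *
z=110.5
for x in np.arange(36,11,-3.): 
    h,p,F=go([x,0,z],15,18)
    if h or abs(F[1])>8: break
```

```text
False [3.5820e+01 3.0000e-02 1.1047e+02] F [-0.1 -0.5  3.6] M [ 0.15  0.01 -0.08] t 25.1
False [ 3.280e+01 -3.000e-02  1.105e+02] F [ 0.8 -0.6  2.8] M [ 0.18 -0.05 -0.12] t 25.4
False [ 3.0590e+01 -5.0000e-02  1.1052e+02] F [5.8 0.3 0.4] M [ 0.44 -0.78 -0.04] t 25.8
False [ 27.82  -0.24 110.55] F [ 6.   0.8 -1.6] M [ 0.41 -1.05 -0.08] t 26.1
False [ 24.45  -0.31 110.56] F [6.3 0.4 0.8] M [ 0.13 -0.87 -0.12] t 26.4
False [ 21.02  -0.19 110.53] F [ 4.2 -1.3  0.9] M [ 0.08 -0.62 -0.08] t 26.8
False [ 1.790e+01 -5.000e-02  1.105e+02] F [ 3.6 -1.9  0.7] M [ 0.03 -0.55 -0.13] t 27.1
False [1.484e+01 2.000e-02 1.105e+02] F [ 4.5 -0.9  1.2] M [ 0.11 -0.64 -0.05] t 27.5
False [1.1810e+01 5.0000e-02 1.1049e+02] F [ 2.8 -1.1  0.7] M [ 0.08 -0.5  -0.03] t 27.9
```

Run:
```python
from d import *
z=110.5
for x in np.arange(9,-16,-2.): 
    h,p,F=go([x,0,z],8,9)
    if h or F[0]>13: break
env.hold(.3); p,F=loc(); print(p,F)
if h:
    x=p[0]
    for k in range(6):
        if F[0]>=14: break
        h,p,F=go([x-.5*(k+1),0,z],5,8)
    env.hold(.4); print(*loc())
```

```text
False [ 8.890e+00 -2.000e-02  1.105e+02] F [ 4.6 -0.2 -0.8] M [ 0.1  -0.66 -0.08] t 28.4
False [6.8800e+00 1.0000e-02 1.1049e+02] F [ 4.5 -1.2  0.8] M [ 0.15 -0.62 -0.09] t 28.8
False [ 4.8800e+00 -1.0000e-02  1.1049e+02] F [ 4.8 -0.6  1.5] M [ 0.11 -0.59 -0.06] t 29.2
False [2.8700e+00 3.0000e-02 1.1049e+02] F [ 4.2 -1.4  2. ] M [ 0.13 -0.64 -0.1 ] t 29.6
False [8.6000e-01 1.0000e-02 1.1049e+02] F [ 4.4 -0.5  0.6] M [ 0.18 -0.61 -0.07] t 30.0
False [-1.1100e+00 -1.0000e-02  1.1051e+02] F [ 3.7 -0.3  1.2] M [ 0.12 -0.59 -0.11] t 30.4
False [-3.1400e+00  1.0000e-02  1.1049e+02] F [ 4.7 -0.5  1.2] M [ 0.12 -0.58 -0.07] t 30.8
False [-4.5700e+00  4.0000e-02  1.1052e+02] F [ 6.8  0.1 -0.4] M [ 0.34 -1.06  0.03] t 31.2
True [-4.7900e+00  6.0000e-02  1.1055e+02] F [1.8 0.4 2.3] M [ 0.15 -0.03  0.04] t 31.5
[-4.75726527e+00  5.27574480e-02  1.10524812e+02] [-0.60771061  1.86755009  2.27599833]
False [-4.6300e+00  3.0000e-02  1.1053e+02] F [4.8 3.4 0.4] M [ 0.74 -0.62  0.03] t 32.2
False [-4.7400e+00  2.0000e-02  1.1055e+02] F [ 6.3  4.2 -0.4] M [ 0.81 -0.99  0.02] t 32.5
False [ -4.84   0.   110.59] F [ 8.2  3.5 -1.2] M [ 0.92 -1.3  -0.03] t 32.7
False [ -4.94  -0.   110.62] F [ 9.6  3.7 -2. ] M [ 1.09 -1.6  -0.02] t 33.0
False [ -5.01  -0.   110.66] F [11.2  5.4 -2.8] M [ 1.16 -1.94 -0.01] t 33.2
False [-5.0900e+00 -3.0000e-02  1.1068e+02] F [11.4  6.3 -3.9] M [ 1.29 -2.28  0.02] t 33.5
[-5.11094802e+00 -1.62381992e-03  1.10663795e+02] [12.49371241  6.51323216 -3.61459577]
```

Run:
```python
from d import *
z=110.5
go([-8.8,0,z],5,12); env.hold(.6); print(*loc())
go([-6.3,0,z],5); env.hold(.3); print(*loc())
set_gripper(50); s=env.read_state(); print(s["width"],s["force"])
go([-5,0,175],80); go([-5,0,240],120)
env.reach([480,-290,300],down(np.pi)); env.hold(.3)
s=env.read_state(); im=viewer.camera("wrist"); cv2.imwrite("pics/home.png",im); print(s["time_s"],s["force"])
```

```text
False [-5.6100e+00 -6.0000e-02  1.1083e+02] F [13.5  7.7 -4.3] M [ 1.45 -2.6  -0.06] t 34.2
[-5.57040696e+00 -8.05560589e-02  1.10850080e+02] [13.81461441  7.42631442 -2.760788  ]
False [-5.1200e+00 -1.0000e-02  1.1069e+02] F [7.  4.7 0.7] M [ 0.85 -0.93  0.02] t 35.5
[-5.11929895e+00 -1.06172638e-02  1.10654133e+02] [ 6.47077958  4.02069807 -1.12944545]
49.85604357207918 [-0.29018182 -0.31921718  0.03805845]
False [-5.1600e+00  7.0000e-02  1.7478e+02] F [0.2 0.6 0.9] M [ 0.03  0.16 -0.04] t 37.4
False [-5.1600e+00  9.0000e-02  2.3975e+02] F [-0.   0.2  0.1] M [ 0.06  0.17 -0.02] t 38.1
40.525 [0.36147843 0.25819267 0.48586807]
```

View pics/home.png

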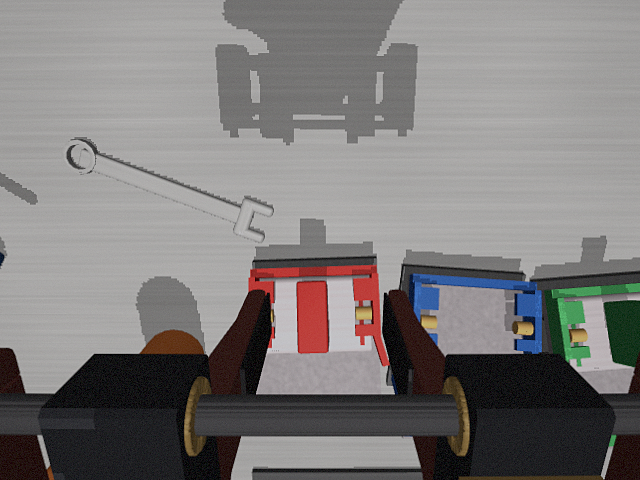

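The scraper sits in the red dock under the lips, with the rib at (312,317). To confirm it is fully home I'll compare it with the green dock, whose block is already home, in one wider view.

Run:
```python
from h import *
import pickle
env.reach([500,-160,420],down(np.pi)); env.hold(.3)
s=env.read_state(); im=viewer.camera("wrist"); pickle.dump((s,im),open("W.pkl","wb"))
o=np.array([576,-300.5,41]); 
for c in [o, np.array([619-12.,-15,41])]: print(project("wrist",c,s))
cv2.imwrite("pics/w.png",cv2.resize(im[120:370,120:540],(798,500),interpolation=cv2.INTER_CUBIC)); print(s["time_s"])
```

```text
[[210.77023837 257.51740963]]
[[444.20922115 281.02406632]]
41.6167
```

View pics/w.png

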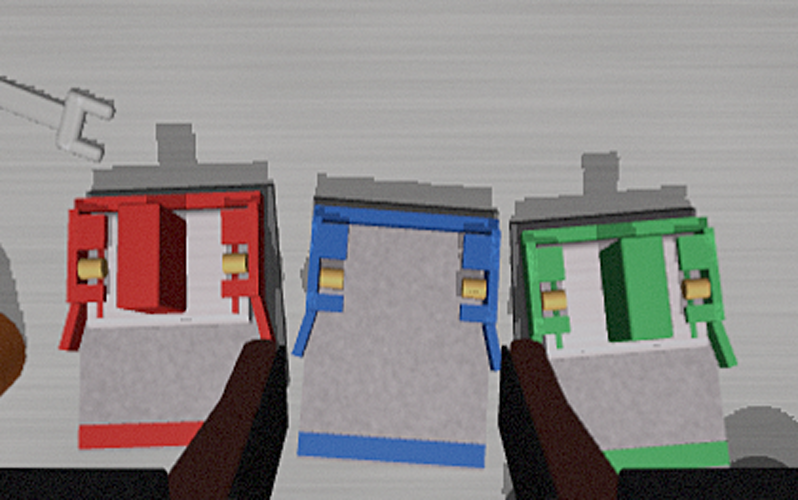

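The red block's upper edge is about 97 px from the strip, against about 98 px for the green block that is already home, so the scraper is fully home. Handing in.

```bash
python3 -c "
from h import *
env.hold(.2); print(workorder.sign_off())"
```

```text
the job is handed in; nothing more can be done
None
```

The job is handed in, but sign-off returned no verdict: all three offcuts lie in the trough, and the scraper is home in the red dock, pressed against the stop (about 14 N at the wrist) and released.

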